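# Tare the seed balance with its sunken key

### The job

Zero the seed balance with the empty dish on it: with the fingertips, push the blue ledge to slide the lid fully shut, then reach into the green-rimmed well, press the sunken green tare key fully down, keep it down for a good second, and let it come back up. Leave the red and yellow keys alone, and do not disturb the dish, the seed box, the tweezers or the jar; nothing is to be picked up.

Things in the scene. Friction and masses are not known exactly. Their poses are not given: they have to be found in the camera images.
- balance: fixed white bench balance, 360 x 230 mm. Origin on the table; x from the key console (near the robot) to its rear, y left, z up. Console x -170 to -50 mm, top 50 mm high, three wells at x -110, y -66, 0, 66 mm, colours in any order: square holes 44 x 44 mm along x and y, flat coloured rims. Then the chamber (to x 100) and rear housing (to x 190), 80 mm high.
- lid (a joint): opening of the clear sliding lid over the chamber: 0 fully shut (against its stop), grows up to 0.09 m as it slides to the balance's +x. Stays where left; about 2 N moves it. The pane is 150 by 212 mm, 6 mm thick, its top 87 mm above the table.
- ledge (a point): middle of the upright rear face (faces the balance's +x) of the blue ledge on the lid, 96 mm above the table; moves with the lid; axes as the balance's. Ledge 110 mm long along y, from the pane's top (87 mm) up to 105 mm; its front is a sloping wedge, not grippable. Pushing the rear face towards the balance's -x shuts the lid. Behind it lie 105 mm of bare flat pane.
- tare_top (a point): point at the centre of the top face of the round green tare key (32 mm across) sunk in the well with the green rim. At rest the key's top stands 34 mm above the table and 16 mm below the well's rim. z axis up, x and y as the balance's. This is the key to press.
- cal_top (a point): point at the centre of the top face of the round red key (32 mm across) sunk in the well with the red rim. At rest the key's top stands 34 mm above the table and 16 mm below the well's rim. z axis up, x and y as the balance's. Leave it alone.
- power_top (a point): point at the centre of the top face of the round yellow key (32 mm across) sunk in the well with the yellow rim. At rest the key's top stands 34 mm above the table and 16 mm below the well's rim. z axis up, x and y as the balance's. Leave it alone.
- tare_key (a joint): travel of the green tare key: 0 up (at rest), 0.006 m fully down. Sprung: about 1.8 N starts it, 5.4 N holds it fully down; it comes back up when let go.
- cal_key (a joint): travel of the red key: 0 up (at rest), 0.006 m fully down. Sprung: about 1.8 N starts it, 5.4 N holds it fully down; it comes back up when let go.
- power_key (a joint): travel of the yellow key: 0 up (at rest), 0.006 m fully down. Sprung: about 1.8 N starts it, 5.4 N holds it fully down; it comes back up when let go.
- dish: empty clear round dish, 82 mm across, 16 mm high, loose on the steel pan in the chamber (pan top 37 mm above the table); origin under its centre. Leave it alone.
- seed_box: open clear box, 75 x 105 x 35 mm high, loose on the table to the balance's left (+y); origin under its centre. Leave it alone.
- tweezers: steel tweezers lying on the table to the balance's right (-y), 140 mm long along their x, 8 mm high; origin on the table under their middle. Leave them alone.
- jar: upright jar with a blue cap, 52 mm across, 75 mm high, loose on the table to the balance's left rear; origin under its centre. Leave it alone.
There are look-alikes about, which are no part of the job. Leave any orange look-alike of the part that bears cal_top alone.

How it is judged:
On the way, in this order (a step that is already met when the one before it is completed fails the run):
1. the lid is slid fully shut (within 4 mm) (value of joint lid below 0.004 m), for 0.1 s.
2. the green tare key is held down (4.5 of its 6 mm or more) for 0.8 s with the lid shut (value of joint tare_key above 0.0045 m and value of joint lid below 0.006 m), for 0.8 s.
At the end, for the whole second after the job is handed in: The lid is shut within 6 mm, all three keys are up (within 1.5 mm) after the green one was held down, the dish lies within 8 mm of where it was, and the seed box, tweezers and jar within 12 mm (value of joint lid below 0.006 m and value of joint each of tare_key, cal_key, power_key below 0.0015 m and distance of dish from where it was at the start of the episode below 0.008 m and linear speed of dish below 0.02 m/s and distance of each of seed_box, tweezers, jar from where it was at the start of the episode below 0.012 m); the robot touches nothing.
It fails at once if the red or the yellow key is pressed (2 mm or more) (value of joint any of cal_key, power_key above 0.002 m).
It fails at once if the tare key is pressed (2 mm or more) while the lid is open more than 10 mm (value of joint tare_key above 0.002 m and value of joint lid above 0.01 m).
It fails at once if the dish is moved more than 8 mm or lifted (distance of dish from where it was at the start of the episode above 0.008 m).
It fails at once if the seed box, the tweezers or the jar is moved more than 12 mm or lifted (distance of any of seed_box, tweezers, jar from where it was at the start of the episode above 0.012 m).
It also fails if it takes over 45 s, if anything falls off the work surface, if the arm or the gripper's body presses on something with over 40 N, if the wrist force passes 120 N, or if a joint passes its speed limit or range.

### The arm

A 6-joint arm with a two-finger parallel gripper is mounted at the origin on the work surface. World frame = base frame: x ahead of the robot, y to its left, z up, the work surface at z = 0. Lengths are in m, angles in rad, forces in N, time in s.
With the tool pointing down it reaches from about 0.425 to 0.925 m from the base axis. Payload 12.5 kg.
Tool frame: the origin (TCP) lies where the fingers leave the gripper's body, on its centre line; the fingertips stand 73 mm ahead of it and the grasp point (between the pads) lies 54 mm ahead of it; z points along the fingers, y is the line along which they close (so a half turn about z gives the same grasp; the last joint's range is limited). The gripper opens to 85 mm and grips with 20 to 120 N. Pads are 22 mm wide; open, the fingers measure 114 mm over their backs; the gripper's body (76 mm by 85 mm) begins 54 mm behind the grasp point. The pads swing forward as they close: fully open they stand 13 mm farther back than shut.
Start: joints at [-1.242, 0.491, 1.559, -0, 1.092, -0.106], TCP at [0.263, -0.567, 0.304] pointing down, gripper open.
Joint ranges: [-3.1, 3.1], [-0.84, 2.19], [0.05, 2.79], [-1.13, 4.28], [0.06, 2.93], [-2.69, 2.69]. Speed limits (rad/s): [2.22, 2.22, 2.79, 3.14, 3.14, 3.14].

### API

Orientations are given as a 3x3 rotation matrix whose columns are the frame's x, y, z axes.
In Python, from cell import arm, camera, camera_model gives the robot as it stands. The module is installed in compiled form; this text tells all that it offers. Calls block until the motion is done:
- arm.movep(position, orientation): joint-space move of the TCP to a pose.
- arm.line_to(position, rate=0.15, rotation=None, f_stop=None): straight line of the TCP; rotation=None keeps the orientation; rate is the mean speed in m/s. With f_stop (N) it stops when the force on the tool has changed by that much, and returns True; else False.
- arm.goto_joints(angles): joint-space move.
- arm.set_gripper(opening, f_grip=None): finger opening in m; f_grip is the grip in N (None keeps the last); returns when the fingers have stopped.
- arm.dwell(seconds).
- arm.ik(position, orientation): joint angles nearest the present ones, or None.
- arm.sense(): the state.
- camera(name): name is "side" or "top"; returns the picture (400x640x3 uint8, blue, green, red); there is no depth.
- camera_model(name): a dict with "K" (3x3 intrinsics, pixels), "extrinsics" (4x4, takes a point from camera to world coordinates). Camera axes: x right, y up, looking along -z (the intrinsics and any distortion apply to the point x, -y, -z); pixel columns grow to the right and rows downward; lengths in m; the calibration is good to about 2 mm. A picture is of the moment at which its call begins. camera_model takes no time and is no camera call.
A pose or a line that the arm cannot do raises arm.PlanningError and nothing moves.
- arm.close_job(): hands the job in; it is judged then, once.
The state is a dict: "t": time; "joints": joint angles; "joint_vel": joint speeds; "effort": joint torques, N m; "ee_pos": TCP position; "tcp_rot": TCP orientation; "ft_force": force on the tool from outside, world axes, zero at the start; "wrist_torque": the same for the moment, N m; "width": finger opening in m; "grip_force": force on a finger pad.
Only numpy, scipy, OpenCV 4.12 (cv2) and the standard library are available. Lean on these libraries where they do the work, as an engineer would, in place of code of your own. Each camera call takes 0.05 s, during which the arm holds its last target. There are 200 camera calls.

## Working session

There is one attempt and no reset: what is moved stays moved. The work goes in short steps, each a Python script; the robot and the scene stay as the last script left them, time stands still between calls to the robot, and variables do not carry over. Pictures are saved under pics/ and viewed, at most 10 in all, crops included, and the job is handed in when it is done.

```bash
mkdir -p pics
python3 - <<'E'
from cell import arm,camera,camera_model
import cv2,numpy as np
np.set_printoptions(precision=4,suppress=True)
for n in("top","side"):
    cv2.imwrite(f"pics/{n}0.png",camera(n)); m=camera_model(n); print(n,m)
s=arm.sense();print(s["t"],s["tcp_rot"],s["ft_force"],s["width"])
E
```

```text
top {'K': array([[470.4201,   0.    , 309.8352],
       [  0.    , 470.4201, 202.0904],
       [  0.    ,   0.    ,   1.    ]]), 'extrinsics': array([[-0.0286,  0.9979, -0.0578,  0.4499],
       [-0.9995, -0.0279,  0.0117,  0.027 ],
       [ 0.0101,  0.0581,  0.9983,  1.2624],
       [ 0.    ,  0.    ,  0.    ,  1.    ]])}
side {'K': array([[486.4697,   0.    , 327.6428],
       [  0.    , 486.4697, 197.2865],
       [  0.    ,   0.    ,   1.    ]]), 'extrinsics': array([[-0.9323,  0.26  , -0.2515,  0.2333],
       [-0.3616, -0.653 ,  0.6654,  0.7942],
       [ 0.0087,  0.7113,  0.7028,  0.8963],
       [ 0.    ,  0.    ,  0.    ,  1.    ]])}
0.1 [[ 0.907   0.4212 -0.0003]
 [ 0.4212 -0.907   0.0009]
 [ 0.0001 -0.0009 -1.    ]] [ 0.2047  0.5986 -0.0533] 0.08540953591985147
```

View pics/top0.png

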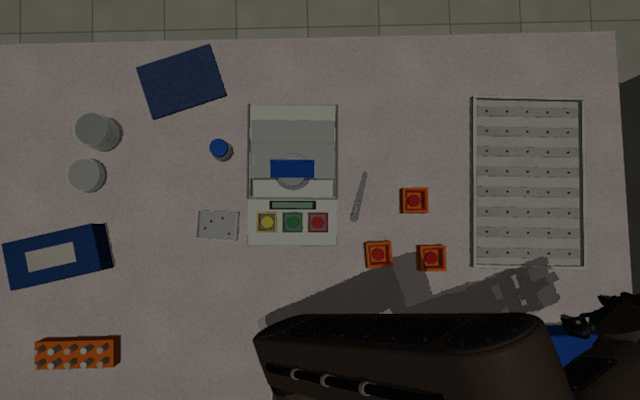

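View pics/side0.png

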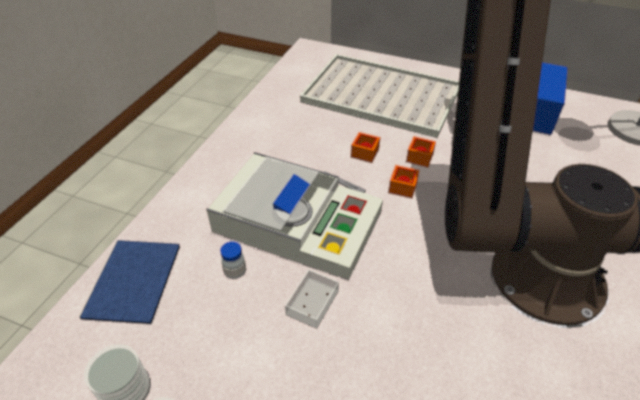

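The top view shows the balance with its wells: yellow (267,222), green (292,222) and red (318,222). The ledge is at (292,169). 

Possible confusions:
- **Green key:** the yellow and red wells beside it, the green display strip at (292,205), and the orange boxes with red keys at (414,200), (378,254) and (431,258).
- **Blue ledge:** the jar cap (220,148), the blue box (60,255) and the blue book (182,80).

I choose the green-rimmed square at (292,222) and the blue bar at (292,169).

```bash
cat > h.py <<'E'
import cv2,numpy as np
from cell import arm,camera,camera_model
np.set_printoptions(precision=4,suppress=True)
def ray(n,px,z):
    m=camera_model(n);K=m["K"];E=m["extrinsics"]
    d=np.array([(px[0]-K[0,2])/K[0,0],-(px[1]-K[1,2])/K[1,1],-1]);d=E[:3,:3]@d
    return E[:3,3]+d*(z-E[2,3])/d[2]
HUE={"green":(50,85),"yellow":(20,35),"red":(170,5),"blue":(105,130)}
def blob(im,col,box,smin=110,vmin=50):
    """largest blob of a colour in box x0,y0,x1,y1: its minAreaRect"""
    x0,y0,x1,y1=box
    h,s,v=cv2.split(cv2.cvtColor(im[y0:y1,x0:x1],cv2.COLOR_BGR2HSV))
    a,b=HUE[col]; ok=(h>=a)&(h<=b) if a<b else (h>=a)|(h<=b)
    m=(ok&(s>smin)&(v>vmin)).astype(np.uint8)
    c=max(cv2.findContours(m,0,cv2.CHAIN_APPROX_NONE)[0],key=cv2.contourArea)
    r=cv2.minAreaRect(c);bb=cv2.boundingRect(c)
    return np.array(r[0])+[x0,y0],r[1],r[2],(bb[0]+x0,bb[1]+y0)+bb[2:],cv2.boxPoints(r)+[x0,y0]
E
python3 - <<'E'
from h import *
t=cv2.imread("pics/top0.png");s=cv2.imread("pics/side0.png")
B={"top":(t,(245,210,340,236),(255,152,330,185)),"side":(s,(315,185,375,258),(268,170,316,215))}
for n,(im,w,l) in B.items():
    for c in("yellow","green","red"):
        r=blob(im,c,w,smin=80);print(n,c,r[0],r[1],r[2],r[3],ray(n,r[0],.05))
    r=blob(im,"blue",l);print(n,"ledge",r[0],r[1],r[3]);print(np.array([ray(n,p,.105) for p in r[4]]))
a=cv2.resize(t[95:250,235:350],None,fx=5,fy=5,interpolation=cv2.INTER_CUBIC)[:,:]
cv2.imwrite("pics/crop.png",cv2.resize(t[98:248,240:345],None,fx=4,fy=4,interpolation=cv2.INTER_CUBIC))
E
```

```text
top yellow [266.  221.5] (19.0, 20.0) 90.0 (256, 212, 21, 20) [0.4732 0.1269 0.05  ]
top green [292.  221.5] (19.0, 18.0) 90.0 (283, 212, 19, 20) [0.4713 0.0601 0.05  ]
top red [317.5 221.5] (19.0, 19.0) 90.0 (308, 212, 20, 20) [ 0.4694 -0.0056  0.05  ]
top ledge [291.5 168.5] (17.0, 43.0) (270, 160, 44, 18)
[[0.6239 0.109  0.105 ]
 [0.6211 0.0026 0.105 ]
 [0.5788 0.0038 0.105 ]
 [0.5817 0.11   0.105 ]]
side yellow [332.3 242.6] (24.981992721557617, 18.657434463500977) 18.434946060180664 (318, 232, 29, 23) [0.4736 0.125  0.05  ]
side green [343.8853 226.7156] (14.367395401000977, 7.75839376449585) 16.699243545532227 (336, 223, 16, 10) [0.4656 0.07   0.05  ]
side red [353.25 204.25] (21.50348663330078, 14.862703323364258) 18.43494987487793 (341, 196, 25, 18) [ 0.4693 -0.0076  0.05  ]
side ledge [290.4231 194.6154] (19.137155532836914, 38.274314880371094) (274, 175, 35, 38)
[[ 0.6251  0.1159  0.105 ]
 [ 0.6246 -0.001   0.105 ]
 [ 0.574   0.0195  0.105 ]
 [ 0.5777  0.1327  0.105 ]]
```

View pics/crop.png

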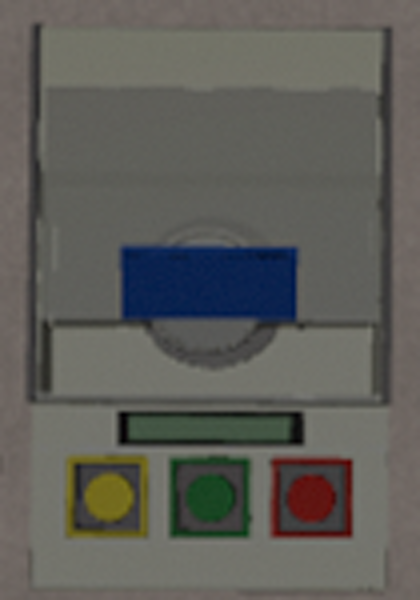

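The crop confirms the choice. The green-rimmed well (292,222) is the middle one, with its round green key inside, and the ledge bar's rear edge is at row 160. 

The geometry holds up. Well spacing measures 66.8 mm (66 given), the ledge 106–110 mm, the lid is open about 47 mm, and yaw is about -1.6°.

Next I close the fingers, go behind the ledge and probe the pane for the true tip height.

```bash
cat >> h.py <<'E'
yaw=-0.0290; bx=np.array([np.cos(yaw),np.sin(yaw),0]);by=np.array([-bx[1],bx[0],0])
G=np.array([.4714,.0598,0]); O=G+.110*bx
R=np.column_stack([bx,-by,[0,0,-1]])
def P(x,y,z): return O+x*bx+y*by+[0,0,z]
def st(msg):
    s=arm.sense();d=np.array(s["ee_pos"])-O;print(msg,"t%.2f"%s["t"],"bal xyz",np.array([d@bx,d@by,d[2]]),"F",np.array(s["ft_force"]),"w%.4f"%s["width"])
E
python3 - <<'E'
from h import *
arm.set_gripper(0.0,20); st("shut")
arm.movep(P(.082,0,.28),R); st("above")
arm.line_to(P(.082,0,.19),rate=.12); st("low")
print(arm.line_to(P(.082,0,.150),rate=.02,f_stop=2.5)); st("probe")
arm.line_to(P(.082,0,arm.sense()["ee_pos"][2]+.006),rate=.03); st("up")
cv2.imwrite("pics/top1.png",camera("top")); cv2.imwrite("pics/side1.png",cv2.resize(camera("side")[130:290,190:410],None,fx=3,fy=3))
E
```

```text
shut t0.87 bal xyz [-0.2998 -0.6324  0.3039] F [-0.0422 -0.2799 -0.1179] w0.0002
above t3.48 bal xyz [ 0.0821 -0.0008  0.28  ] F [ 0.153  -0.4276 -1.3456] w0.0001
low t4.38 bal xyz [ 0.0823 -0.      0.1907] F [-0.0928 -0.388  -0.1878] w0.0003
True
probe t5.77 bal xyz [0.0822 0.     0.1597] F [0.8208 0.3137 4.834 ] w0.0000
up t6.14 bal xyz [ 0.082  -0.      0.1658] F [ 0.4716 -0.0881 -0.1335] w-0.0002
```

View pics/side1.png

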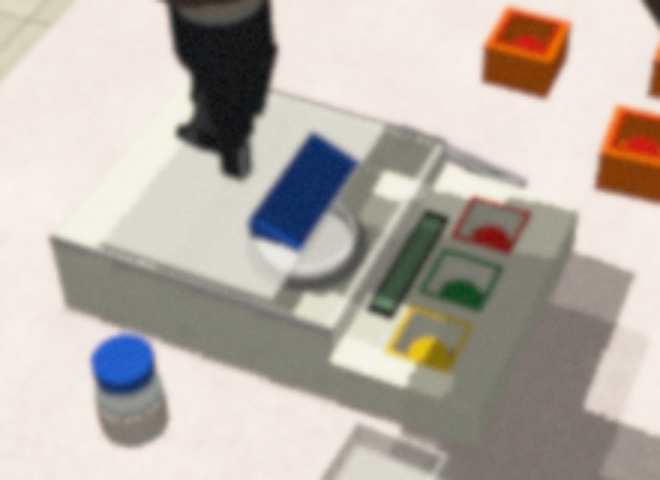

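The picture shows the closed fingers just above the pane, behind the ledge and centred on it. The probe puts the tip 73 mm ahead of the TCP, as specified. Now I push the lid shut until it meets the stop.

Run:
```python
from h import *
print(arm.line_to(P(-.02,0,.1655),rate=.04,f_stop=12)); st("push")
arm.dwell(.3); st("hold")
arm.line_to(P(.03,0,.1655),rate=.1); arm.line_to(P(.03,0,.24),rate=.15); st("up")
arm.movep(P(.06,0,.27),R)
t=camera("top");cv2.imwrite("pics/top2.png",t)
cv2.imwrite("pics/crop2.png",cv2.resize(t[98:248,240:345],None,fx=4,fy=4))
r=blob(t,"blue",(255,165,330,205));print(r[3]); print(np.array([ [(ray("top",p,.105)-O)@bx,(ray("top",p,.105)-O)@by] for p in r[4]]))
```

```text
True
push t7.98 bal xyz [0.0051 0.0001 0.1658] F [2.72   0.1614 2.2856] w-0.0001
hold t8.28 bal xyz [0.0052 0.0002 0.1653] F [ 2.0028 -0.3216  0.9284] w0.0001
up t9.33 bal xyz [0.0295 0.     0.2394] F [ 0.006   0.1239 -0.815 ] w0.0001Traceback (most recent call last):
  File "<stdin>", line 8, in <module>
  File "h.py", line 15, in blob
    c=max(cv2.findContours(m,0,cv2.CHAIN_APPROX_NONE)[0],key=cv2.contourArea)
ValueError: max() iterable argument is empty
```

View pics/crop2.png

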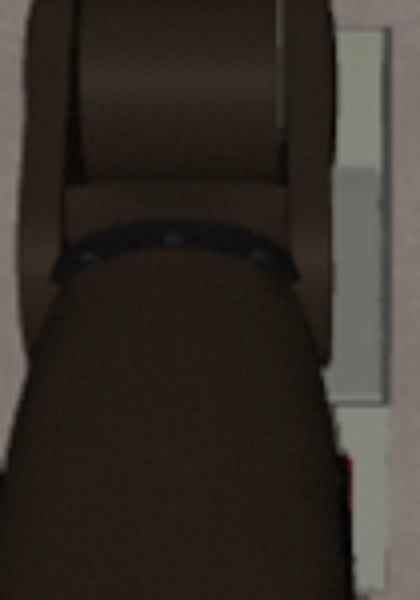

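The arm hides the ledge, but the pane's front now lies on the chamber's front edge (crop row ~400). The push stopped hard 1 mm from the predicted shut position. I confirm with the side view before pressing.

Run:
```python
from h import *
arm.movep(P(-.11,0,.26),R); st("over")
arm.line_to(P(-.11,0,.150),rate=.12); st("at")
s=camera("side")
cv2.imwrite("pics/side3.png",cv2.resize(s[130:290,190:410],None,fx=3,fy=3))
r=blob(s,"blue",(270,165,335,225));print(r[3]);print(np.array([[(ray("side",p,.105)-O)@bx,(ray("side",p,.105)-O)@by] for p in r[4]]))
```

```text
over t10.39 bal xyz [-0.1098  0.      0.2599] F [-0.1866 -0.1763  0.2119] w0.0001
at t11.46 bal xyz [-0.1097  0.      0.1504] F [ 0.5241 -0.1977  0.2082] w-0.0002
(294, 181, 34, 38)
[[-0.0073  0.0601]
 [-0.0078 -0.0553]
 [-0.0572 -0.0366]
 [-0.0535  0.0753]]
```

View pics/side3.png

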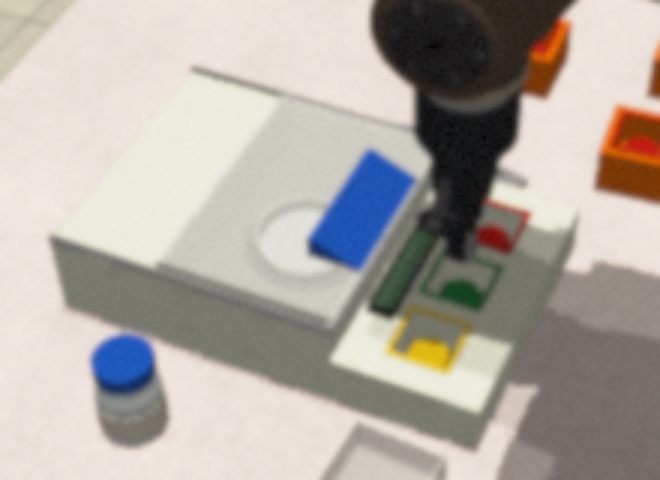

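The side view shows the lid fully shut: the ledge moved 47 mm, its rear now reads about -7 mm (-5 expected), and the pane meets the front frame. The dish is in place and the fingers hang over the green well. Now I press.

Run:
```python
from h import *
hit=arm.line_to(P(-.11,0,.111),rate=.04,f_stop=4); st(f"in well hit={hit}")
if not hit:
    print(arm.line_to(P(-.11,0,.094),rate=.015,f_stop=10)); st("press")
    arm.dwell(.6); st("held"); arm.dwell(.8); st("held")
```

```text
in well hit=False t12.63 bal xyz [-0.1099 -0.      0.1112] F [ 0.2868 -0.4383 -0.0976] w0.0000
True
press t13.38 bal xyz [-0.1099  0.      0.1006] F [-1.5142 -1.3599  8.5755] w0.0003
held t13.97 bal xyz [-0.1099  0.      0.1006] F [-0.8083 -0.5003  8.8262] w0.0000
held t14.78 bal xyz [-0.1099  0.      0.1006] F [-1.5088 -0.9063  9.3123] w-0.0001
```

The key is fully down: tip at 27.6 mm (28 expected), held 1.4 s at about 9 N. Now I release and check.

Run:
```python
from h import *
arm.dwell(.2)
arm.line_to(P(-.11,0,.20),rate=.06); arm.line_to(P(-.11,0,.30),rate=.15)
arm.goto_joints([-1.242,0.491,1.559,0,1.092,-0.106]); st("clear")
t=camera("top"); cv2.imwrite("pics/end.png",cv2.resize(t[90:255,190:390],None,fx=3.5,fy=3.5))
r=blob(t,"blue",(255,165,330,205));print(np.array([[(ray("top",p,.105)-O)@bx,(ray("top",p,.105)-O)@by] for p in r[4]]))
```

```text
clear t19.95 bal xyz [-0.2994 -0.632   0.3038] F [ 0.3031 -0.1425 -0.2392] w0.0000
[[-0.0087  0.0533]
 [-0.0085 -0.0529]
 [-0.0506 -0.0529]
 [-0.0508  0.0531]]
```

View pics/end.png

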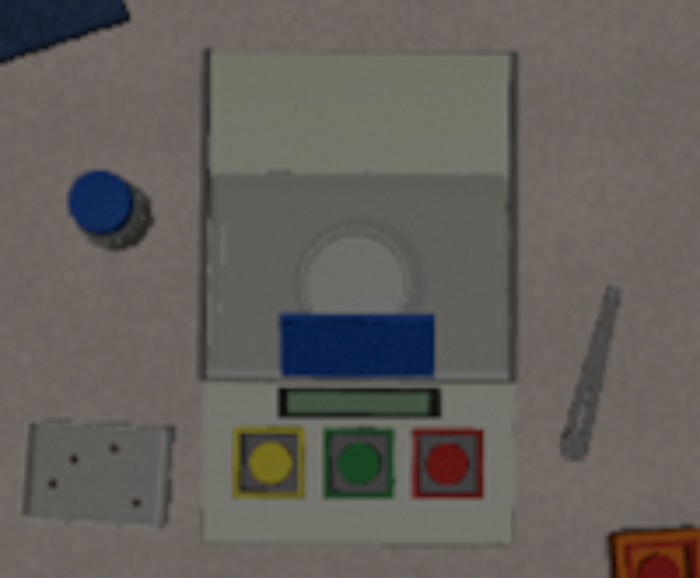

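The lid is shut against its front frame (ledge at crop rows 315–375), the three keys look up, and the dish, seed box, tweezers and jar are where they were. Handing in.

```bash
python3 -c "
from cell import arm
print(arm.close_job())"
```

```text
the job is handed in; nothing more can be done
None
```

The lid is shut and the green tare key was held fully down for about 1.4 s, then released; the other keys and loose items were left alone, and I handed the job in at about 20 s (no verdict was returned).

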